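Clamp a steel tube against the stop for welding

TASK

Push the loose square steel tube lengthwise along the bed of the clamp until its end sits fully home against the end stop, then turn the T-handle on top clockwise until you feel from the rising resistance that the tube is firmly clamped. Do not overtighten, or the thin-walled tube is crushed; then let go, and leave the other things on the bench where they are.

Things in the scene. Friction and masses are not known exactly. Their poses are not given: they have to be found in the camera images.
- vise: Two-column clamp bolted to the bench. Origin: underside, on the screw axis; z up, +y towards the end stop, x across. Base plate 150 (x) x 260 (y -140 to +120) x 20 mm high. Columns 20 mm thick at x +-55, y 0 carry a bridge 150 (x) x 40 (y) mm, its top 175 mm above the bench. Above the tube nothing but jaw, bridge and handle, all within 20 mm of y 0 (handle bar: 60 mm).
- stop_face (a point): Middle of the end stop's face, which looks to the vise's -y: a plate 70 mm wide, its face at vise y +100, its top 86 mm and this point 65 mm above the bench. Same axes as the vise.
- bed_top (a point): Middle of the bed the tube lies on, 45 mm above the bench, on the screw axis. The bed runs from vise y -120 to +100; two low side rails (tops 57 mm above the bench, 53 mm over their outsides) guide the tube with 1.5 mm play each side.
- tube: Loose thin-walled square steel tube, 40 x 40 x 240 mm with closed flat ends, 0.35 to 0.65 kg. It lies along vise y on the bed, between the rails, its front end 25 to 60 mm short of the stop and its back end sticking out at the vise's -y. Origin: centre of the underside; y along it towards the stop.
- tube_front (a point): Centre of the tube's front end face (its +y end, the one that must touch the stop), 20 mm above the tube's underside.
- tube_back (a point): Centre of the tube's back end face (its -y end, closed, 40 x 40 mm, free to be pushed), 20 mm above the tube's underside and 65 mm above the bench.
- screw (a joint): Angle of T-handle and screw, rad; grows clockwise seen from above, lowering the jaw 6 mm per rad. Starts at 0 to 0.8, limit 5. Thread friction keeps it where it is left. The pad meets the tube between 1.6 and 3.4 rad, differently each time and not to be read from the poses; from there the resistance rises, as told at hub_foot.
- hub_foot (a point): Foot of the handle's hub, on the screw axis at the bridge's top, 175 mm above the bench; hub 22 mm thick. Torque to hold or turn it: freely 0.4 N m in motion, 0 to 0.2 when paused (friction: compare like with like). After the pad meets the tube it rises by about 0.85 N m per rad. When 0.15 N m above free turning the tube is just clamped, 0.2 to 0.4 is good, above 0.5 it is crushed.
- handle_grip (a point): Centre of the T-handle's straight bar, on the vertical screw axis, 220 mm above the bench, 45 mm over the bridge; x along the bar. Steel bar 14 x 14 mm in section, 100 mm long, with 19 mm balls at its ends. It stays at this height as it turns; the bar lies along vise x at screw angle 0 and turns clockwise from there by the screw angle.
- jaw: Moving crosshead of the clamp, 150 x 36 x 27 mm, dark steel, between bed and bridge. Origin: centre of its underside, 118 mm above the bench at screw angle 0. Beneath it hangs a black 36 mm square pad on a stem whose length differs by up to 5 mm either way each time (nominally the pad's face is 18 mm below this origin).
- wrench: Bystander: open-ended wrench, 180 mm, lying near the clamp on the robot's side. Origin: underside centre.
- offcut: Bystander: short square steel tube, 30 x 30 x 110 mm, beyond the clamp. Origin: underside centre.
- magnet: Bystander: square welding magnet, 70 x 70 x 24 mm, beyond the clamp. Origin: underside centre.
- can: Bystander: plain metal bottle with a black cap, 66 mm wide, 190 mm tall. Origin: underside centre.
- grinder: Bystander: hand grinder, about 260 mm long. Origin: underside, near its middle.
- hammer: Bystander: hammer, 260 mm long. Origin: underside centre.
- brush: Bystander: hand brush, 200 mm long. Origin: underside centre.
There are look-alikes about, which are no part of the job. What is shaped like the tube but black or purple is not meant.

How it is judged:
By the outcome, as a careful person would: the job done as asked, in the order asked, and still so for the second after the job is handed in, with the robot touching nothing.
It also fails if it takes over 72 s, if anything falls off the work surface, if the arm or the gripper's body presses on something with over 40 N, if the wrist force passes 120 N, or if a joint passes its speed limit or range.

ROBOT

A 6-joint arm with a two-finger parallel gripper is mounted at the origin on the work surface. World frame = base frame: x ahead of the robot, y to its left, z up, the work surface at z = 0. Lengths are in m, angles in degrees, forces in N, time in s.
With the tool pointing down it reaches from about 0.4 to 0.825 m from the base axis. Payload 7 kg.
Tool frame: the origin (TCP) lies at the very end of the fingers, on their centre line; the grasp point (between the pads) lies 19 mm behind it (ctrl.tcp_to_grasp is the distance from the TCP to the grasp point, in m); z points along the fingers, y is the direction in which the jaws open and shut (so a half turn about z gives the same grasp; the last joint's range is limited). The gripper opens to 88 mm and grips with 3 to 60 N. Pads are 19 mm wide; open, the fingers measure 130 mm over their backs; the gripper's body (78 mm by 193 mm) begins 47 mm behind the grasp point.
Start: joints at [93.455, 20.546, 0.682, 0, -70.136, -16.507], TCP at [0.152, 0.658, 0.227] pointing down, gripper open.
Joint ranges: [-176.03, 176.03], [-82.01, 121.73], [-58.28, 71.71], [-173.87, 95.51], [-174.79, -0.11], [-173.66, 173.66]. Speed limits (degrees/s): [136.94, 136.94, 172.46, 180, 180, 180].

INTERFACE

Orientations are given as [roll, pitch, yaw] about the fixed x, y, z axes, in that order (R = Rz(yaw) Ry(pitch) Rx(roll)).
In Python, from plant import ctrl gives the robot as it stands.
- The arm moves only by the tool jog_arm, never from a script. Its argument "commands" is a list of rows, each an object of numbers: "x", "y", "z": the shift along the tool's x, y, z in cm; "roll": the turn about the tool's z in rad. In form: [{"x": .., "y": .., "z": .., "roll": ..}, ...]. A call has 1 to 12 rows; each row shifts and turns the commanded pose from where the row before left it, along the tool's axes as they then stand; what a row does not reach is not made up. A row lasts 1/10 s, in which the tool goes at most 50 mm and 8.59 degrees, less where a joint would pass 70% of its speed; a pose out of reach is approached as far as the arm can. A call is refused whole if a number of a shift passes 5 or a number of a turn 0.15, either way. A call with a gripper value outside its range is refused whole. "gripper" is the finger opening in cm, from 0 to 8.76, set as the call begins (left out, the last holds). The fingers move at their own pace and stop on an object; the grip force is fixed at half the most. Time passes only in rows, so rows that do not move let the fingers close. It gives the time, the measured TCP pose, the force and the opening at its end, in the units of the state.
- ctrl.get_obs(): the state, without advancing time (a new reading comes with each control period).
- ctrl.snapshot(name): name is "scene" or "top"; returns a dict with "image" (420x560x3 uint8, red, green, blue), "mtx" (3x3 intrinsics, pixels), "position" and "orientation" of the camera in the world. Camera axes: x right, y up, looking along -z (the intrinsics and any distortion apply to the point x, -y, -z); pixel columns grow to the right and rows downward; lengths in m; the calibration is good to about 2 mm. A picture is of the moment at which its call begins. There is no depth.
- ctrl.close_job(): hands the job in, once; it reports no verdict.
Trained networks look in the newest picture that a camera, given by its name, has taken for a name from the list of things; names that differ only in an ending like _2 or _b are one class to them, and where a whole thing is asked for, a point or a joint stands for the part that bears it (a point fixed in the world has none). Each returns a list of dicts, best first, with "confidence" (0 to 1); they miss things now and then, are a little off and sometimes report something else, mostly with a low value. They report only what shows in the picture. A call takes as long as a camera call. They do not tell look-alikes from the thing itself.
- ctrl.search_frame(camera, query): "position" ([column, row] as shares, 0 to 1, of the picture: columns of its width, rows of its height, amid what is visible of it).
- ctrl.regions_of(camera, query): "mask" (420x560 bool, what is visible of it) and "position" ([column, row] as shares, 0 to 1, of the picture: columns of its width, rows of its height, amid what is visible of it).
The state is a dict: "clock": time; "joint_pos": joint angles; "qvel": joint speeds; "tau": joint torques, N m; "tool_pos": TCP position; "orientation": TCP orientation; "force": force on the tool from outside, world axes, zero at the start; "moment": the same for the moment, N m; "opening": finger opening in m.
Only numpy, scipy, OpenCV 4.12 (cv2) and the standard library are available. Lean on these libraries where they do the work, as an engineer would, in place of code of your own. Each camera call takes 0.05 s, during which the arm holds its last target.

## Working session

There is one attempt and no reset: what is moved stays moved. The work goes in short steps, Python scripts to look and compute and a tool call to move; the robot and the scene stay as the last step left them, time stands still between calls to the robot, and variables do not carry over. Pictures are saved under pics/ and viewed, and the job is handed in when it is done.

Besides the shell and the picture viewer there is one more tool, called as name(argument=value, ...) on one line, values as JSON. jog_arm: Moves the arm, as the interface text tells. Its arguments: {"type":"object","properties":{"commands":{"type":"array"},"gripper":{"type":"number"}},"required":["commands"]}

```bash
ls; mkdir -p pics; cat > h.py <<'E'
import numpy as np, cv2
from scipy.spatial.transform import Rotation as R
from plant import ctrl
def Rcam(s):
    o=np.array(s["orientation"],float)
    return R.from_euler('xyz',o,degrees=True).as_matrix() if o.size==3 else (o if o.shape==(3,3) else R.from_quat(o).as_matrix())
def proj(s,P):
    P=np.atleast_2d(P); c=(P-np.array(s["position"]))@Rcam(s)
    c=c*[1,-1,-1]; p=c@np.array(s["mtx"]).T
    return p[:,:2]/p[:,2:]
def ray(s,uv):
    d=np.linalg.inv(np.array(s["mtx"]))@[uv[0],uv[1],1]
    d=Rcam(s)@(d*[1,-1,-1]); return np.array(s["position"]),d/np.linalg.norm(d)
def atz(s,uv,z):
    o,d=ray(s,uv); return o+d*(z-o[2])/d[2]
def tri(rs):
    A=np.zeros((3,3));b=np.zeros(3)
    for o,d in rs:
        M=np.eye(3)-np.outer(d,d);A+=M;b+=M@o
    p=np.linalg.solve(A,b); return p,[np.linalg.norm((np.eye(3)-np.outer(d,d))@(p-o)) for o,d in rs]
E
python3 - <<'E'
from h import *
import pickle
S={}
for n in("scene","top"):
    s=ctrl.snapshot(n);S[n]=s
    cv2.imwrite(f"pics/{n}0.png",s["image"][...,::-1])
    print(n,{k:v for k,v in s.items() if k!="image"})
    for q in("vise","tube","tube_back","tube_front","handle_grip","hub_foot","stop_face","bed_top","jaw"):
        print(q,[(np.round(np.array(r["position"])*[560,420],1).tolist(),round(r["confidence"],2)) for r in ctrl.search_frame(n,q)])
pickle.dump(S,open("s0.pkl","wb"))
print(ctrl.get_obs())
E
```

```text
pics
scene {'mtx': array([[445.55176054,   0.        , 279.87624751],
       [  0.        , 445.55176054, 207.74981463],
       [  0.        ,   0.        ,   1.        ]]), 'position': array([ 1.10802192, -0.46435807,  1.40415095]), 'orientation': array([31.23409032,  0.84134093, 50.95128803])}
vise [([287.1, 249.1], 0.51)]
tube [([134.2, 247.8], 0.86), ([292.8, 249.8], 0.71), ([217.2, 248.5], 0.58)]
tube_back [([213.8, 246.7], 0.78), ([130.8, 248.0], 0.74), ([295.3, 248.4], 0.59)]
tube_front [([216.1, 247.3], 0.97), ([289.2, 248.5], 0.78), ([131.2, 246.5], 0.7)]
handle_grip [([312.2, 210.3], 0.54)]
hub_foot [([314.3, 207.7], 0.58), ([310.4, 229.6], 0.5)]
stop_face [([312.1, 229.4], 0.75)]
bed_top [([312.2, 233.2], 0.81), ([314.7, 206.9], 0.67)]
jaw [([316.4, 229.0], 0.68)]
top {'mtx': array([[411.54674423,   0.        , 280.35530903],
       [  0.        , 411.54674423, 211.85114795],
       [  0.        ,   0.        ,   1.        ]]), 'position': array([ 0.43545453, -0.01075478,  1.43866559]), 'orientation': array([  3.59324266,   0.50714124, -88.81132231])}
vise [([263.5, 189.2]
[... 441 characters left out ...]
.4], 0.69)]
bed_top [([261.7, 189.0], 0.92)]
jaw []
{'clock': 1.0, 'joint_pos': array([ 9.34531961e+01,  2.05449479e+01,  6.82688411e-01, -8.71075977e-04,
       -7.01377709e+01, -1.65089528e+01]), 'qvel': array([-0.07832652,  0.14132173,  0.07291406, -0.02223395, -0.05987006,
        0.03710735]), 'tau': array([ 3.22841486e-03, -5.82389581e+01,  2.93289560e+01,  7.00278148e+00,
        1.21590184e-02, -1.28585253e-05]), 'tool_pos': array([0.15246665, 0.65752438, 0.22658001]), 'orientation': array([ 1.79999738e+02,  7.76861071e-04, -1.30560526e+01]), 'force': array([0.78597062, 0.87402188, 0.19438772]), 'moment': array([ 0.02492698, -0.04145487,  0.00985973]), 'opening': 0.08783292358658944}
```

```bash
python3 - <<'E'
import cv2
for n,(x,y) in {"scene":(180,140),"top":(170,90)}.items():
    a=cv2.imread(f"pics/{n}0.png"); cv2.imwrite(f"pics/{n}0c.png",cv2.resize(a[y:y+200,x:x+260],None,fx=3,fy=3,interpolation=cv2.INTER_CUBIC))
E
```

```text
(no output)
```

View pics/scene0.png

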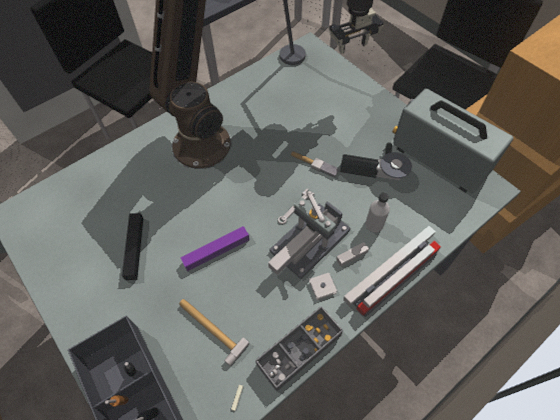

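View pics/top0.png

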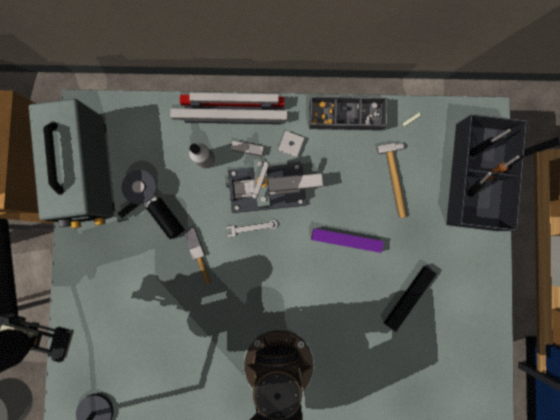

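```bash
sleep 1
```

```text
(no output)
```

View pics/scene0c.png

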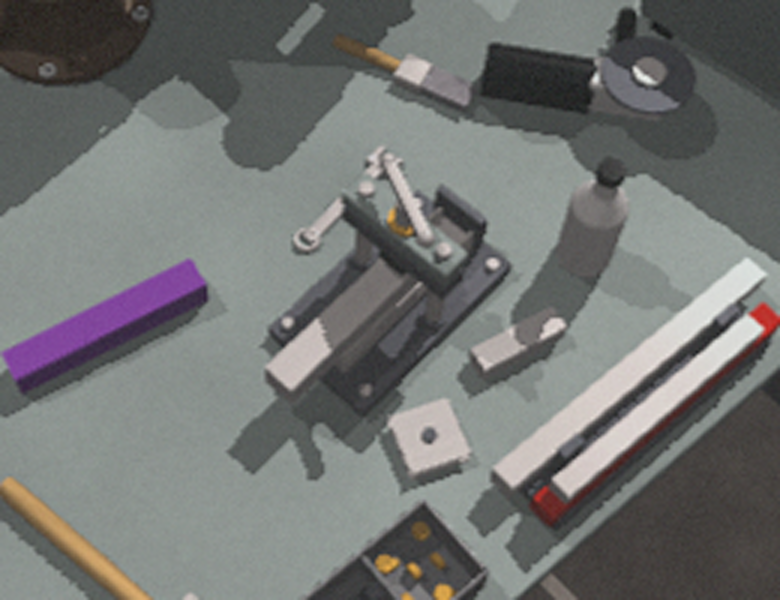

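View pics/top0c.png

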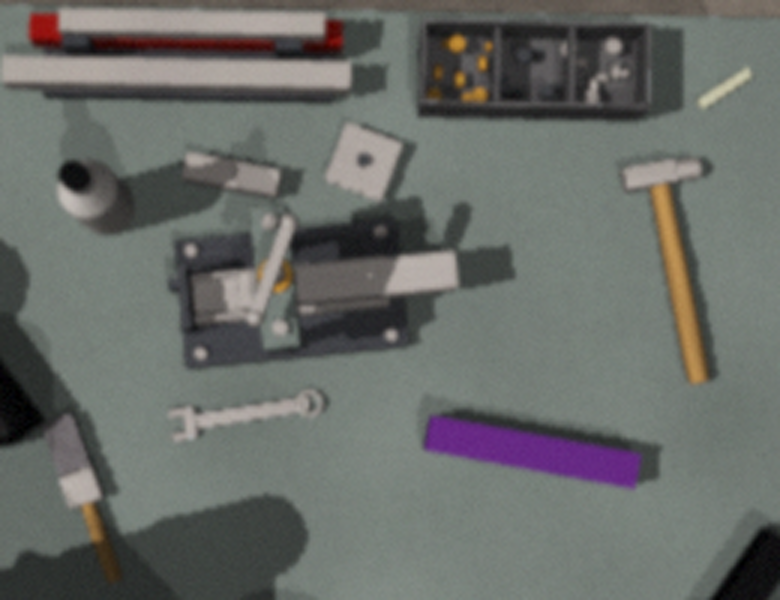

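The steel tube lies on the clamp bed at top (292,181) / scene (293,250), with its back end at top (322,180). Look-alikes: the purple bar at top (346,240), the black bar at (410,297), the pale rack bar at (230,115) and the offcut at (247,147). I choose the steel one on the bed. Next I fit the vise pose using both views.

```bash
cat > fit.py <<'E'
from h import *
import pickle
from scipy.optimize import least_squares
S=pickle.load(open("s0.pkl","rb"))
tc=lambda p:(p[0]/3+170,p[1]/3+90); sc=lambda p:(p[0]/3+180,p[1]/3+140)
# vise-frame points: (cam, pixel, local)
obs=[("top",tc((175,238)),(.075,.12,.02)),("top",tc((187,368)),(-.075,.12,.02)),("top",tc((415,343)),(-.075,-.14,.02)),
("scene",sc((511,267)),(.075,.12,.02)),("scene",sc((365,410)),(.075,-.14,.02)),("scene",sc((270,330)),(-.075,-.14,.02))]
f=lambda v:lambda P:R.from_euler('z',v[2]).apply(P)+[v[0],v[1],0]
def res(v):
    return np.concatenate([(proj(S[c],f(v)(np.array(l)))[0]-p) for c,p,l in obs])
r=least_squares(res,[.5,0,0]); v=r.x; print("vise",v[:2],np.degrees(v[2]),"res",np.round(r.fun.reshape(-1,2),1).tolist())
np.save("v.npy",v)
Ri=R.from_euler('z',-v[2])
for n,pts in(("tubeback top",[("top",tc((455,252))),("top",tc((458,290)))]),("tubeback top",[("scene",sc((268,371))),("scene",sc((300,392)))])):
    for c,p in pts: print(n,c,np.round(Ri.apply(atz(S[c],p,.085)-[v[0],v[1],0]),4))
A,B=[tc((288,218)),tc((256,320))],[sc((428,240)),sc((389,160))]
for a,b in zip(A,B): print("bar end",[np.round(Ri.apply(p-[v[0],v[1],0]) ,4) if np.size(p)==3 else np.round(p,4) for p in tri([ray(S["top"],a),ray(S["scene"],b)])])
a=[Ri.apply(atz(S["top"],p,.225)-[v[0],v[1],0]) for p in A];print(a,(a[0]+a[1])/2,np.degrees(np.arctan2(*(a[0]-a[1])[1::-1])))
for c,o in(("top",(170,90)),("scene",(180,140))):
    im=cv2.resize(S[c]["image"][o[1]:o[1]+200,o[0]:o[0]+260,::-1],None,fx=3,fy=3,interpolation=cv2.INTER_CUBIC)
    def poly(L,col):
        q=((proj(S[c],f(v)(np.array(L)))-o)*3).astype(int); cv2.polylines(im,[q],True,col,1)
    poly([(sx*.075,y,.02) for sx,y in((1,.12),(-1,.12),(-1,-.14),(1,-.14))],(0,0,255))
    poly([(sx*.075,y,.175) for sx,y in((1,.02),(-1,.02),(-1,-.02),(1,-.02))],(0,255,0))
    poly([(sx*.035,.1,y) for sx,y in((1,.086),(-1,.086),(-1,.045),(1,.045))],(255,255,0))
    for P in [(0,0,.22)]: cv2.circle(im,tuple(((proj(S[c],f(v)(np.array(P)))[0]-o)*3).astype(int)),3,(255,0,255),-1)
    cv2.imwrite(f"pics/fit_{c}.png",im)
E
python3 fit.py
```

```text
vise [0.60854579 0.06025639] 7.273230602286813 res [[-0.3, 0.3], [-0.1, -0.3], [-1.3, 0.1], [0.5, -0.9], [-0.5, 1.7], [-1.1, 0.3]]
tubeback top top [ 0.0154 -0.195   0.085 ]
tubeback top top [-0.0268 -0.1935  0.085 ]
tubeback top scene [-0.0169 -0.1939  0.085 ]
tubeback top scene [ 0.0249 -0.1879  0.085 ]
bar end [array([ 0.047 , -0.0192,  0.2223]), array([0.0004, 0.0004])]
bar end [array([-0.0489,  0.025 ,  0.2201]), array([0.0023, 0.0023])]
[array([ 0.04673736, -0.01896808,  0.225     ]), array([-0.05102898,  0.02302985,  0.225     ])] [-0.00214581  0.00203089  0.225     ] -23.247128875005142
```

```bash
sleep 1
```

```text
(no output)
```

View pics/fit_top.png

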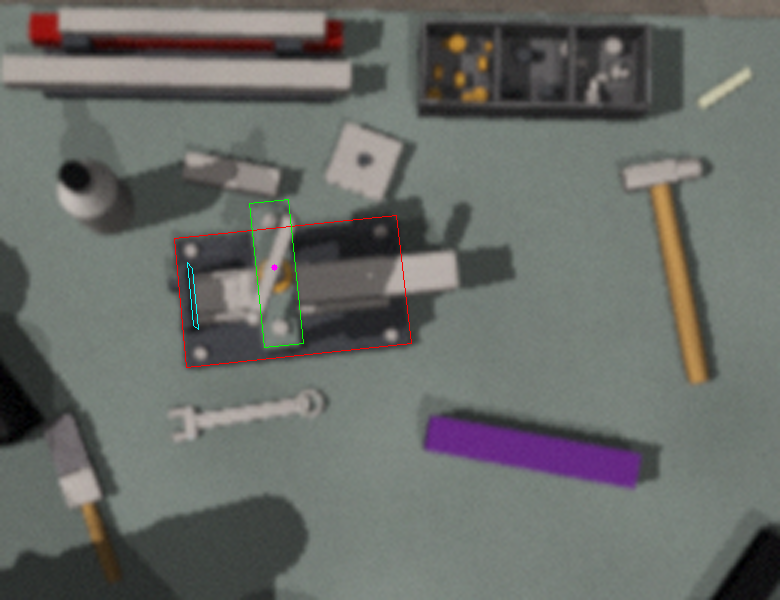

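View pics/fit_scene.png

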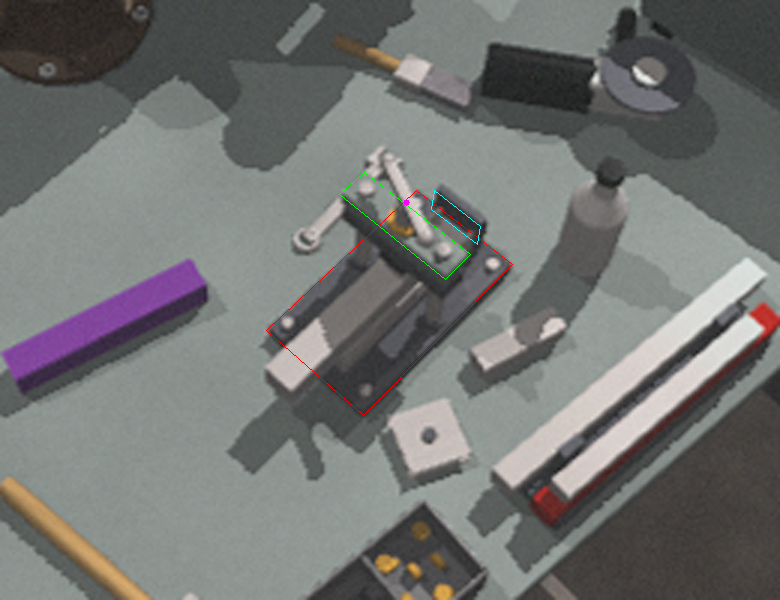

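```bash
python3 - <<'E'
import cv2,numpy as np
a=cv2.imread("pics/scene0.png")[185:285,262:358]; b=cv2.imread("pics/top0.png")[155:215,222:330]
cv2.imwrite("pics/z1.png",cv2.resize(a,None,fx=6,fy=6,interpolation=cv2.INTER_LANCZOS4))
cv2.imwrite("pics/z2.png",cv2.resize(b,None,fx=7,fy=7,interpolation=cv2.INTER_LANCZOS4))
E
```

```text
(no output)
```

View pics/z1.png

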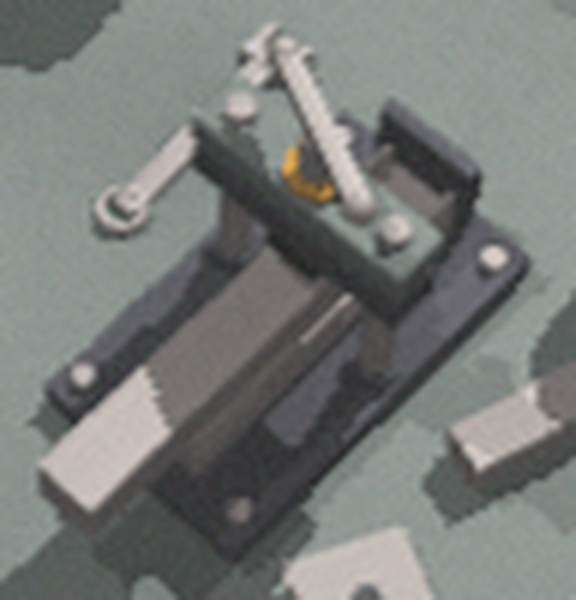

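View pics/z2.png

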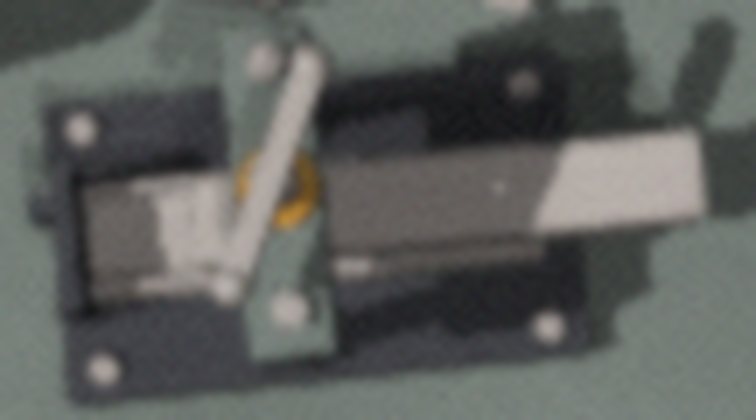

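```bash
cat > fit2.py <<'E'
from h import *
import pickle
from scipy.optimize import least_squares
S=pickle.load(open("s0.pkl","rb"))
tc=lambda p:("top",np.array([p[0]/7+222,p[1]/7+155])); sc=lambda p:("scene",np.array([p[0]/6+262,p[1]/6+185]))
def model(v):
    x,y,a,dx,y1,y2,b,th,r,tx,tb=v[:11]
    c=[r*np.cos(th),-r*np.sin(th)]
    return [(tc((80,128)),(dx,y1,.024)),(tc((103,369)),(-dx,y1,.024)),(tc((548,327)),(-dx,y2,.024)),(tc((523,83)),(dx,y2,.024)),
    (sc((492,257)),(dx,y1,.024)),(sc((240,510)),(dx,y2,.024)),(sc((84,375)),(-dx,y2,.024)),
    (tc((263,60)),(b,0,.178)),(tc((290,307)),(-b,0,.178)),(sc((241,106)),(-b,0,.178)),(sc((396,230)),(b,0,.178)),
    (tc((309,60)),(c[0],c[1],.222)),(tc((227,290)),(-c[0],-c[1],.222)),(sc((284,47)),(-c[0],-c[1],.222)),(sc((360,202)),(c[0],c[1],.222)),
    (tc((697,130)),(tx+.02,tb,.085)),(tc((705,218)),(tx-.02,tb,.085)),(sc((40,468)),(tx-.02,tb,.085)),(sc((92,515)),(tx+.02,tb,.085))]
def res(v):
    o=[]
    sh={"top":v[11:13],"scene":v[13:15]}
    for (c,p),l in model(v):
        P=R.from_euler('z',v[2]).apply(l)+[v[0],v[1],0]
        o.append(proj(S[c],P)[0]+sh[c]-p)
    return np.concatenate(o+[v[11:15]*1.0])
r=least_squares(res,[.6,.06,.12,.06,.1,-.12,.06,.4,.045,0,-.193,0,0,0,0],loss='soft_l1');v=r.x
print(np.round(v,4).tolist(),np.degrees(v[2]));print(np.round(res(v).reshape(-1,2),1).tolist())
E
python3 fit2.py
```

```text
[0.6061, 0.0634, 0.1214, 0.0604, 0.0992, -0.1211, 0.0552, 0.4429, 0.0514, 0.001, -0.1976, 0.1289, -0.0456, 0.0797, -0.1405] 6.958500643705874
[[0.1, 0.2], [0.1, 0.3], [0.0, -0.2], [0.0, 0.2], [0.3, 0.0], [-0.1, -0.1], [-0.0, -0.1], [-0.1, 0.5], [-0.5, 0.6], [0.0, 0.3], [0.1, 0.1], [0.1, 0.0], [0.1, -0.5], [-0.0, 0.1], [0.3, 0.6], [-0.1, -0.3], [0.1, -0.9], [-0.5, -0.5], [-0.2, -0.4], [0.1, -0.0], [0.1, -0.1]]
```

Both views agree to under 1 px. The vise is at (0.606, 0.063) with yaw 7.0°. The tube's back end is at vise y -0.198, so the front end is 58 mm short of the stop. The screw is at about 0.44 rad. First I raise the arm and turn it.

jog_arm(commands=[{"z": -1.4,"roll": 0.135},{"z": -1.4,"roll": 0.135},{"z": -1.4,"roll": 0.135},{"z": -1.4,"roll": 0.135},{"z": -1.4,"roll": 0.135},{"z": -1.4,"roll": 0.135},{"z": -1.4,"roll": 0.135},{"z": -1.4,"roll": 0.135},{"z": -1.4,"roll": 0.135},{}], gripper=0)

```text
validation failed for argument at $.co...
```

```bash
cat > goto.py <<'E'
import sys
from h import *
V=np.array([.6061,.0634]);A=.1214
def go(vx,vy,z):
    o=ctrl.get_obs(); T=np.append(V+R.from_euler('z',A).apply([vx,vy,0])[:2],z)
    d=R.from_euler('xyz',o["orientation"],degrees=True).inv().apply(T-o["tool_pos"])*100
    print("t",round(o["clock"],2),"pos",np.round(o["tool_pos"],4),"rpy",np.round(o["orientation"],2),"vise",np.round(R.from_euler('z',-A).apply(o["tool_pos"]-np.append(V,0)),4),"| d cm",np.round(d,2),"F",np.round(o["force"],1),"M",np.round(o["moment"],3),"op",round(o["opening"],4),"q",np.round(o["joint_pos"],1))
if __name__=="__main__": go(*map(float,sys.argv[1:4]))
E
python3 goto.py .001 -.227 .05
```

```text
t 1.0 pos [0.1525 0.6575 0.2266] rpy [180.     0.   -13.06] vise [-0.3783  0.6447  0.2266] | d cm [65.47 68.92 17.66] F [0.8 0.9 0.2] M [ 0.025 -0.041  0.01 ] op 0.0878 q [ 93.5  20.5   0.7  -0.  -70.1 -16.5]
```

jog_arm(commands=[{"x": 0,"y": 0,"z": -1.4,"roll": 0.135},{"x": 0,"y": 0,"z": -1.4,"roll": 0.135},{"x": 0,"y": 0,"z": -1.4,"roll": 0.135},{"x": 0,"y": 0,"z": -1.4,"roll": 0.135},{"x": 0,"y": 0,"z": -1.4,"roll": 0.135},{"x": 0,"y": 0,"z": -1.4,"roll": 0.135},{"x": 0,"y": 0,"z": -1.4,"roll": 0.135},{"x": 0,"y": 0,"z": -1.4,"roll": 0.135},{"x": 0,"y": 0,"z": -1.4,"roll": 0.135},{"x": 0,"y": 0,"z": 0,"roll": 0}], gripper=0)

```text
clock: 2.0
tool_pos: [0.1527, 0.6582, 0.3548]
orientation: [-179.9, 0.2, -82.8]
force: [0.0, 0.4, 1.6]
opening: 0.013
```

```bash
python3 goto.py .001 -.227 .05
```

```text
t 2.0 pos [0.1527 0.6582 0.3548] rpy [-179.95    0.2   -82.78] vise [-0.378   0.6454  0.3548] | d cm [ 87.52 -37.47  30.21] F [0.  0.4 1.6] M [ 0.075 -0.04   0.018] op 0.013 q [ 93.5  17.9  13.1   0.  -85.  -86.2]
```

jog_arm(commands=[{"x": 3.6,"y": -1.5,"z": 0,"roll": 0},{"x": 3.6,"y": -1.5,"z": 0,"roll": 0},{"x": 3.6,"y": -1.5,"z": 0,"roll": 0},{"x": 3.6,"y": -1.5,"z": 0,"roll": 0},{"x": 3.6,"y": -1.5,"z": 0,"roll": 0},{"x": 3.6,"y": -1.5,"z": 0,"roll": 0},{"x": 3.6,"y": -1.5,"z": 0,"roll": 0},{"x": 3.6,"y": -1.5,"z": 0,"roll": 0},{"x": 3.6,"y": -1.5,"z": 0,"roll": 0},{"x": 3.6,"y": -1.5,"z": 0,"roll": 0},{"x": 3.6,"y": -1.5,"z": 0,"roll": 0},{"x": 3.6,"y": -1.5,"z": 0,"roll": 0}])

```text
clock: 3.2
tool_pos: [0.3863, 0.2504, 0.352]
orientation: [180.0, 0.0, -82.4]
force: [0.7, 0.7, -0.2]
opening: 0.0001
```

jog_arm(commands=[{"x": 3.6,"y": -1.5,"z": 0,"roll": 0},{"x": 3.6,"y": -1.5,"z": 0,"roll": 0},{"x": 3.6,"y": -1.5,"z": 0,"roll": 0},{"x": 3.6,"y": -1.5,"z": 0,"roll": 0},{"x": 3.6,"y": -1.5,"z": 0,"roll": 0},{"x": 3.6,"y": -1.5,"z": 0,"roll": 0},{"x": 3.6,"y": -1.5,"z": 0,"roll": 0},{"x": 3.6,"y": -1.5,"z": 0,"roll": 0},{"x": 3.6,"y": -1.5,"z": 0,"roll": 0},{"x": 3.6,"y": -1.5,"z": 0,"roll": 0},{"x": 3.6,"y": -1.5,"z": 0,"roll": 0},{"x": 0,"y": 0,"z": 0,"roll": 0}])

```text
clock: 4.4
tool_pos: [0.6013, -0.123, 0.35]
orientation: [179.8, -0.0, -82.6]
force: [0.3, 0.7, -0.3]
opening: 0.0002
```

```bash
python3 goto.py .001 -.227 .05
```

```text
t 4.4 pos [ 0.6013 -0.123   0.35  ] rpy [ 1.7982e+02 -2.0000e-02 -8.2610e+01] vise [-0.0273 -0.1844  0.35  ] | d cm [ 4.27 -2.89 30.  ] F [ 0.3  0.7 -0.3] M [ 0.121 -0.047 -0.006] op 0.0002 q [  6.7  11.9   4.6   0.  -82.8   0.7]
```

jog_arm(commands=[{"x": 2.2,"y": -1.4,"z": 2,"roll": 0.007},{"x": 2.1,"y": -1.5,"z": 2,"roll": 0},{"x": 0,"y": 0,"z": 4,"roll": 0},{"x": 0,"y": 0,"z": 4,"roll": 0},{"x": 0,"y": 0,"z": 4,"roll": 0},{"x": 0,"y": 0,"z": 4,"roll": 0},{"x": 0,"y": 0,"z": 4,"roll": 0},{"x": 0,"y": 0,"z": 3,"roll": 0},{"x": 0,"y": 0,"z": 2,"roll": 0},{"x": 0,"y": 0,"z": 1,"roll": 0},{"x": 0,"y": 0,"z": 0,"roll": 0}])

```text
clock: 5.5
tool_pos: [0.6333, -0.1585, 0.0509]
orientation: [179.8, 0.0, -83.0]
force: [-0.3, 0.1, 0.3]
opening: 0.0007
```

```bash
python3 goto.py .001 -.227 .05; python3 - <<'E'
from h import *
for n,o in(("scene",(220,150)),("top",(210,120))):
    s=ctrl.snapshot(n); cv2.imwrite(f"pics/{n}1.png",cv2.resize(s["image"][o[1]:o[1]+140,o[0]:o[0]+180,::-1],None,fx=4,fy=4,interpolation=cv2.INTER_CUBIC))
E
```

```text
t 5.5 pos [ 0.6333 -0.1585  0.0509] rpy [ 1.7983e+02  2.0000e-02 -8.2950e+01] vise [ 1.000e-04 -2.236e-01  5.090e-02] | d cm [ 0.35 -0.09  0.09] F [-0.3  0.1  0.3] M [ 0.106 -0.04  -0.023] op 0.0007 q [  3.   27.3 -13.8  -0.  -49.1   4. ]
```

View pics/scene1.png

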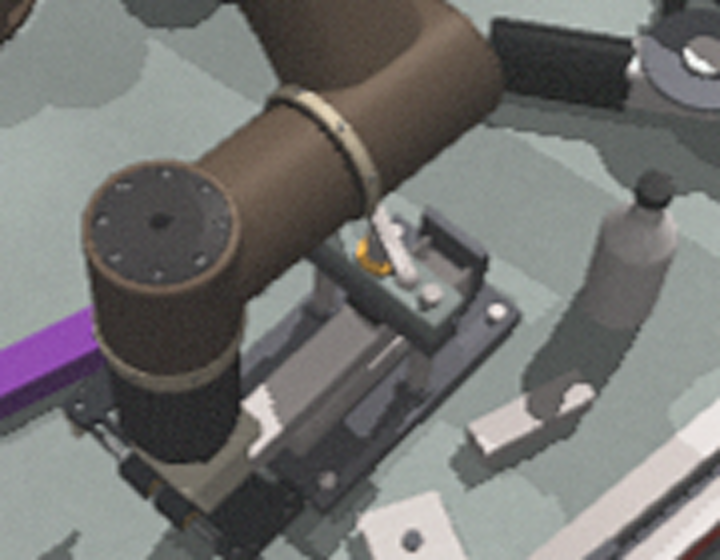

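The gripper is behind the tube, clear of the bystanders. Now I push slowly in tool -x.

jog_arm(commands=[{"x": -0.8,"y": 0,"z": 0,"roll": 0},{"x": -0.6,"y": 0,"z": 0,"roll": 0},{"x": -0.5,"y": 0,"z": 0,"roll": 0},{"x": -0.6,"y": 0,"z": 0,"roll": 0},{"x": -0.6,"y": 0,"z": 0,"roll": 0},{"x": -0.6,"y": 0,"z": 0,"roll": 0},{"x": -0.6,"y": 0,"z": 0,"roll": 0},{"x": -0.6,"y": 0,"z": 0,"roll": 0},{"x": -0.6,"y": 0,"z": 0,"roll": 0}])

```text
clock: 6.5
tool_pos: [0.6277, -0.1037, 0.0526]
orientation: [180.0, -0.0, -83.1]
force: [0.6, -3.5, 3.1]
opening: 0.0005
```

```bash
python3 goto.py 0 -.1495 .05
```

```text
t 6.5 pos [ 0.6277 -0.1037  0.0526] rpy [180.    -0.   -83.06] vise [ 0.0012 -0.1685  0.0526] | d cm [-1.9   0.12  0.26] F [ 0.6 -3.5  3.1] M [-1.427 -0.207  0.049] op 0.0005 q [  8.2  25.8 -16.1   0.  -48.1  -1.2]
```

jog_arm(commands=[{"x": -0.4,"y": 0,"z": 0,"roll": 0},{"x": -0.4,"y": 0,"z": 0,"roll": 0},{"x": -0.3,"y": 0,"z": 0,"roll": 0},{"x": -0.2,"y": 0,"z": 0,"roll": 0}])

```text
clock: 6.9
tool_pos: [0.6261, -0.091, 0.0525]
orientation: [180.0, 0.0, -83.1]
force: [0.6, -4.0, 2.4]
opening: 0.0006
```

jog_arm(commands=[{"x": -0.2,"y": 0,"z": 0,"roll": 0},{"x": -0.2,"y": 0,"z": 0,"roll": 0}])

```text
clock: 7.1
tool_pos: [0.6257, -0.0872, 0.0525]
orientation: [180.0, 0.0, -83.1]
force: [0.9, -4.3, 2.4]
opening: 0.0006
```

```bash
python3 goto.py 0 -.1495 .05
```

```text
t 7.1 pos [ 0.6257 -0.0872  0.0525] rpy [179.99   0.   -83.07] vise [ 0.0012 -0.1518  0.0525] | d cm [-0.23  0.12  0.25] F [ 0.9 -4.3  2.4] M [-1.34  -0.154  0.064] op 0.0006 q [  9.7  25.5 -16.8  -0.  -47.8  -2.8]
```

jog_arm(commands=[{"x": -0.1,"y": 0,"z": 0,"roll": 0},{"x": -0.1,"y": 0,"z": 0,"roll": 0},{"x": -0.1,"y": 0,"z": 0,"roll": 0}])

```text
clock: 7.4
tool_pos: [0.6253, -0.0865, 0.0525]
orientation: [179.9, -0.1, -83.1]
force: [3.5, -20.6, -0.3]
opening: 0.0001
```

jog_arm(commands=[{"x": -0.1,"y": 0,"z": 0,"roll": 0},{"x": -0.1,"y": 0,"z": 0,"roll": 0}])

```text
clock: 7.6
tool_pos: [0.6251, -0.0865, 0.0527]
orientation: [179.9, -0.3, -83.1]
force: [5.6, -31.6, -1.8]
opening: 0.0003
```

The end stop is reached: the force rose from 4 to 32 N and the motion stalled. Now I back off and rise.

jog_arm(commands=[{"x": 0.5,"y": 0,"z": 0,"roll": 0},{"x": 1.5,"y": 0,"z": 0,"roll": 0},{"x": 3,"y": 0,"z": 0,"roll": 0},{"x": 1,"y": 0,"z": -2,"roll": 0},{"x": 0,"y": 0,"z": -5,"roll": 0},{"x": 0,"y": 0,"z": -5,"roll": 0},{"x": 0,"y": 0,"z": -5,"roll": 0},{"x": 0,"y": 0,"z": -5,"roll": 0},{"x": 0,"y": 0,"z": -3,"roll": 0},{"x": 0,"y": 0,"z": 0,"roll": 0}], gripper=8.7)

```text
clock: 8.6
tool_pos: [0.6343, -0.1421, 0.3082]
orientation: [-179.5, -0.0, -83.0]
force: [0.0, -0.5, -0.3]
opening: 0.0751
```

```bash
python3 goto.py 0 0 .205; python3 - <<'E'
from h import *
for n,o in(("scene",(220,150)),("top",(210,120))):
    s=ctrl.snapshot(n); cv2.imwrite(f"pics/{n}2.png",cv2.resize(s["image"][o[1]:o[1]+140,o[0]:o[0]+180,::-1],None,fx=4,fy=4,interpolation=cv2.INTER_CUBIC))
E
```

```text
t 8.6 pos [ 0.6343 -0.1421  0.3082] rpy [-1.795e+02 -5.000e-02 -8.303e+01] vise [ 0.0032 -0.2074  0.3082] | d cm [-20.75   0.4   10.3 ] F [ 0.  -0.5 -0.3] M [-0.003 -0.097  0.049] op 0.0751 q [  4.6  15.7   4.3   0.  -78.1   2.4]
```

View pics/scene2.png

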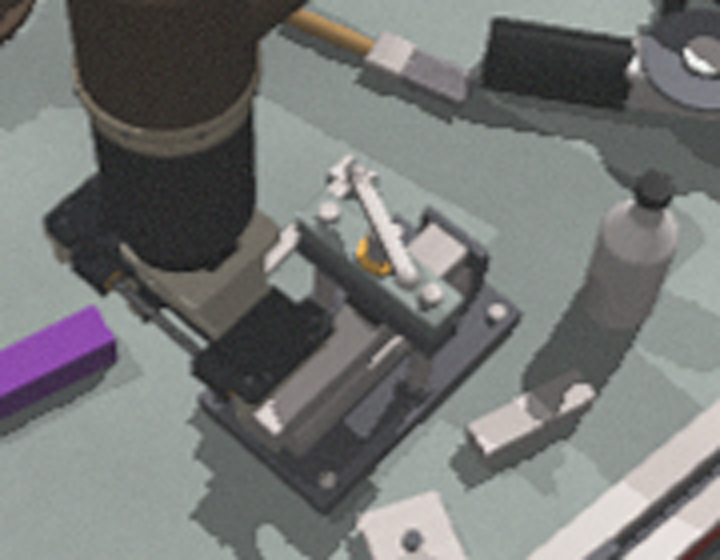

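View pics/top2.png

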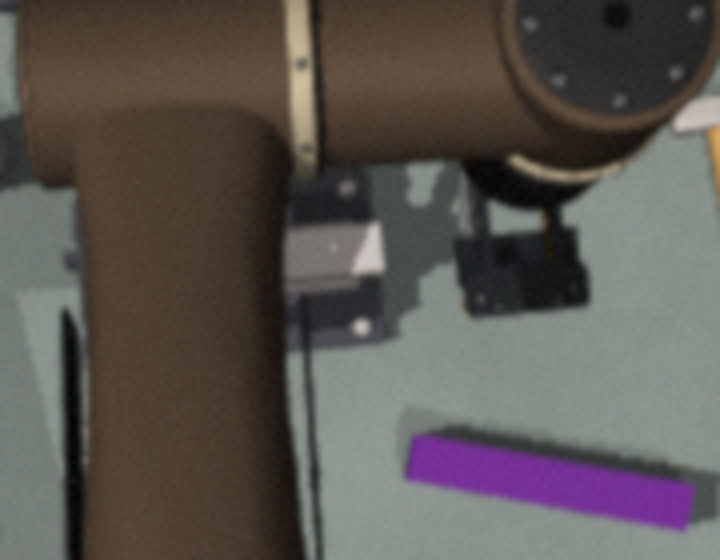

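jog_arm(commands=[{"x": -4,"y": 0,"z": 0,"roll": 0},{"x": -4.7,"y": 0.4,"z": 0,"roll": 0},{"x": -4,"y": 0,"z": 0,"roll": 0},{"x": -4,"y": 0,"z": 0,"roll": 0},{"x": -4,"y": 0,"z": 0,"roll": 0},{"x": 0,"y": 0,"z": 0,"roll": -0.14},{"x": 0,"y": 0,"z": 0,"roll": -0.14},{"x": 0,"y": 0,"z": 0,"roll": -0.14},{"x": 0,"y": 0,"z": 0,"roll": -0.14},{"x": 0,"y": 0,"z": 0,"roll": -0.14},{"x": 0,"y": 0,"z": 0,"roll": -0.14},{"x": 0,"y": 0,"z": 0,"roll": -0.14}])

```text
clock: 9.9
tool_pos: [0.6026, 0.0632, 0.3002]
orientation: [179.9, 0.2, -26.6]
force: [-0.0, -0.7, 0.3]
opening: 0.0871
```

jog_arm(commands=[{"x": 0,"y": 0,"z": 0,"roll": -0.14},{"x": 0,"y": 0,"z": 0,"roll": 0},{"x": 0,"y": 0,"z": 0,"roll": 0}])

```text
clock: 10.2
tool_pos: [0.603, 0.0631, 0.3011]
orientation: [179.9, 0.1, -19.1]
force: [0.3, -0.2, -0.5]
opening: 0.0874
```

```bash
python3 goto.py 0 0 .203; python3 - <<'E'
from h import *
for n,o in(("scene",(220,150)),("top",(210,120))):
    s=ctrl.snapshot(n); cv2.imwrite(f"pics/{n}3.png",cv2.resize(s["image"][o[1]:o[1]+140,o[0]:o[0]+180,::-1],None,fx=4,fy=4,interpolation=cv2.INTER_CUBIC))
E
```

```text
t 10.2 pos [0.603  0.0631 0.3011] rpy [ 1.7993e+02  1.2000e-01 -1.9130e+01] vise [-3.100e-03  1.000e-04  3.011e-01] | d cm [ 0.31 -0.14  9.81] F [ 0.3 -0.2 -0.5] M [ 0.011 -0.015  0.024] op 0.0874 q [ 24.4  12.   -1.5  -0.  -76.7  46.5]
```

View pics/scene3.png

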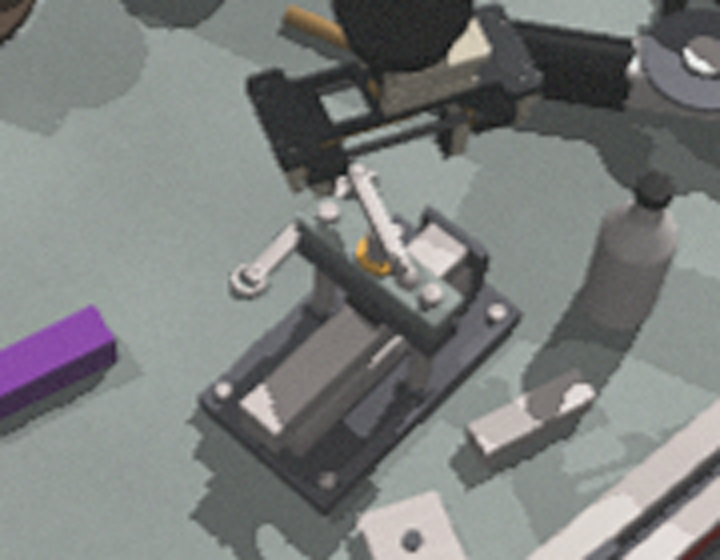

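```bash
python3 - <<'E'
from h import *
import pickle
S=pickle.load(open("s0.pkl","rb"));s=S["scene"]
V=np.array([.6061,.0634,0]);r=R.from_euler('z',.1214)
print((proj(s,[.603,.063,.301])-[220,150])*4,(proj(s,V+[0,0,.22])-[220,150])*4)
for vy in(-.14,-.143,-.135): print(vy,(proj(s,V+r.apply([[-.02,vy,.085],[.02,vy,.085]]))-[220,150])*4)
E
```

```text
[[385.02225335 165.85545282]] [[382.31100028 225.41704976]]
-0.14 [[241.2179552  403.09060324]
 [276.77693948 433.92732952]]
-0.143 [[238.66965562 405.4972423 ]
 [274.2294926  436.38199849]]
-0.135 [[245.45663928 399.08754852]
 [281.01411854 429.84446835]]
```

```bash
python3 - <<'E'
import cv2
a=cv2.imread("pics/scene3.png")[140:460,190:530]; cv2.imwrite("pics/z3.png",cv2.resize(a,None,fx=1.8,fy=1.8))
E
```

```text
(no output)
```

View pics/z3.png

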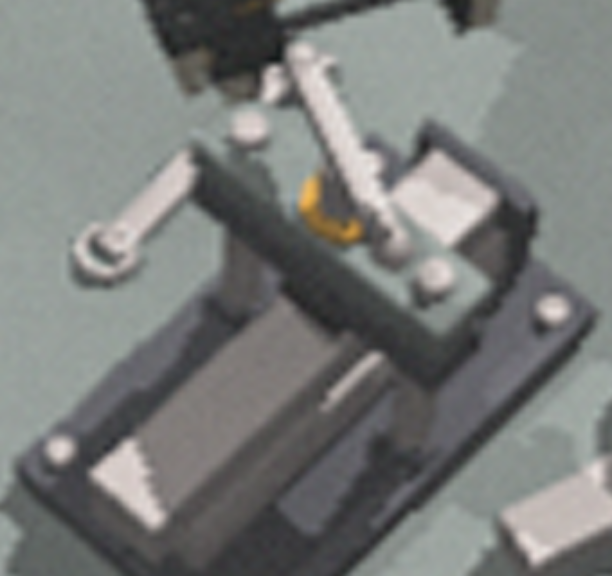

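The tube sits against the stop, with its back edge at the predicted spot for home (vise y -0.14). I descend on the bar.

jog_arm(commands=[{"x": 0.3,"y": -0.1,"z": 2,"roll": 0},{"x": 0,"y": 0,"z": 3,"roll": 0},{"x": 0,"y": 0,"z": 2.5,"roll": 0},{"x": 0,"y": 0,"z": 1.5,"roll": 0},{"x": 0,"y": 0,"z": 0.8,"roll": 0},{"x": 0,"y": 0,"z": 0,"roll": 0},{"x": 0,"y": 0,"z": 0,"roll": 0}])

```text
clock: 11.0
tool_pos: [0.6071, 0.0632, 0.2053]
orientation: [-180.0, -0.1, -18.9]
force: [0.2, 1.1, 0.2]
opening: 0.0868
```

```bash
python3 goto.py 0 0 .203
```

```text
t 11.0 pos [0.6071 0.0632 0.2053] rpy [-1.7998e+02 -5.0000e-02 -1.8930e+01] vise [ 0.0009 -0.0003  0.2053] | d cm [-0.1   0.01  0.23] F [0.2 1.1 0.2] M [ 0.036  0.062 -0.033] op 0.0868 q [ 24.3  15.3  -9.7   0.  -65.   46.8]
```

Closing on the bar.

jog_arm(commands=[{"x": 0,"y": 0,"z": 0.2,"roll": 0},{"x": 0,"y": 0,"z": 0,"roll": 0},{"x": 0,"y": 0,"z": 0,"roll": 0},{"x": 0,"y": 0,"z": 0,"roll": 0},{"x": 0,"y": 0,"z": 0,"roll": 0},{"x": 0,"y": 0,"z": 0,"roll": 0},{"x": 0,"y": 0,"z": 0,"roll": 0},{"x": 0,"y": 0,"z": 0,"roll": 0},{"x": 0,"y": 0,"z": 0,"roll": 0},{"x": 0,"y": 0,"z": 0,"roll": 0},{"x": 0,"y": 0,"z": 0,"roll": 0},{"x": 0,"y": 0,"z": 0,"roll": 0}], gripper=0)

```text
clock: 12.2
tool_pos: [0.6065, 0.063, 0.2025]
orientation: [180.0, 0.0, -18.9]
force: [-0.1, -1.1, -1.0]
opening: 0.0212
```

```bash
python3 goto.py 0 0 .203
```

```text
t 12.2 pos [0.6065 0.063  0.2025] rpy [ 1.7998e+02  1.0000e-02 -1.8900e+01] vise [ 0.0004 -0.0005  0.2025] | d cm [-0.05 -0.03 -0.05] F [-0.1 -1.1 -1. ] M [-0.573  0.085  0.057] op 0.0212 q [ 24.3  15.4  -9.9   0.  -64.7  46.8]
```

jog_arm(commands=[{"x": 0,"y": 0,"z": 0,"roll": 0},{"x": 0,"y": 0,"z": 0,"roll": 0},{"x": 0,"y": 0,"z": 0,"roll": 0}])

```text
clock: 12.5
tool_pos: [0.6065, 0.063, 0.2025]
orientation: [180.0, 0.0, -18.9]
force: [-1.0, -2.4, -0.5]
opening: 0.0209
```

```bash
python3 goto.py 0 0 .203; python3 - <<'E'
from h import *
for n,o in(("scene",(220,150)),("top",(210,120))):
    s=ctrl.snapshot(n); cv2.imwrite(f"pics/{n}4.png",cv2.resize(s["image"][o[1]:o[1]+140,o[0]:o[0]+180,::-1],None,fx=4,fy=4,interpolation=cv2.INTER_CUBIC))
E
```

```text
t 12.5 pos [0.6065 0.063  0.2025] rpy [ 1.7998e+02  1.0000e-02 -1.8900e+01] vise [ 0.0004 -0.0005  0.2025] | d cm [-0.05 -0.03 -0.05] F [-1.  -2.4 -0.5] M [-0.908  0.075  0.077] op 0.0209 q [ 24.3  15.4  -9.9   0.  -64.7  46.8]
```

View pics/scene4.png

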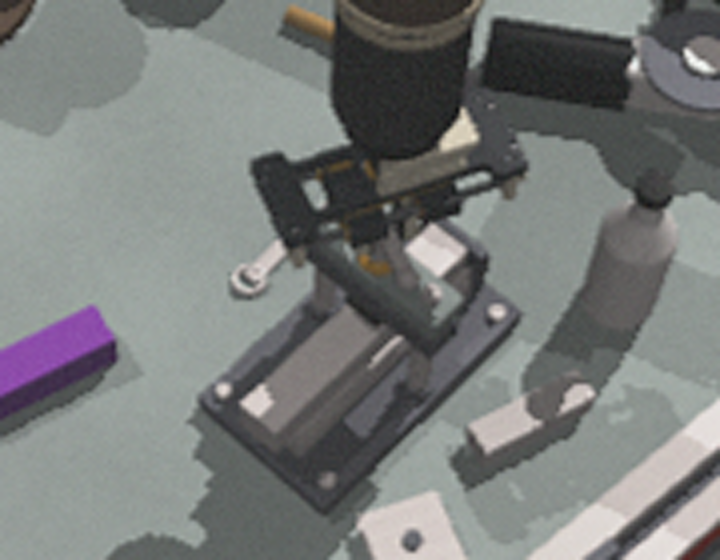

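An opening of 20.9 mm instead of 14 means the tips are pinching the 22 mm hub below the bar. I open, rise 1.2 cm and grip only the bar.

jog_arm(commands=[{"x": 0,"y": 0,"z": 0,"roll": 0},{"x": 0,"y": 0,"z": -0.4,"roll": 0},{"x": 0,"y": 0,"z": -0.4,"roll": 0},{"x": 0,"y": 0,"z": -0.4,"roll": 0}], gripper=4)

```text
clock: 13.0
tool_pos: [0.6068, 0.0634, 0.2152]
orientation: [-180.0, -0.0, -18.9]
force: [-0.7, -0.2, 0.0]
opening: 0.0394
```

jog_arm(commands=[{"x": 0,"y": 0,"z": 0,"roll": 0},{"x": 0,"y": 0,"z": 0,"roll": 0},{"x": 0,"y": 0,"z": 0,"roll": 0},{"x": 0,"y": 0,"z": 0,"roll": 0},{"x": 0,"y": 0,"z": 0,"roll": 0},{"x": 0,"y": 0,"z": 0,"roll": 0}], gripper=0)

```text
clock: 13.6
tool_pos: [0.6065, 0.063, 0.2145]
orientation: [180.0, 0.0, -18.9]
force: [-0.4, -0.4, 0.7]
opening: 0.0182
```

```bash
python3 goto.py 0 0 .214
```

```text
t 13.6 pos [0.6065 0.063  0.2145] rpy [ 1.7998e+02  2.0000e-02 -1.8900e+01] vise [ 0.0003 -0.0005  0.2145] | d cm [-0.05 -0.03  0.05] F [-0.4 -0.4  0.7] M [-0.367  0.259 -0.035] op 0.0182 q [ 24.3  14.9  -8.9   0.  -66.2  46.8]
```

jog_arm(commands=[{"x": 0,"y": 0,"z": 0,"roll": 0},{"x": 0,"y": 0,"z": 0,"roll": 0},{"x": 0,"y": 0,"z": 0,"roll": 0}])

```text
clock: 13.9
tool_pos: [0.6064, 0.063, 0.2144]
orientation: [180.0, 0.0, -18.9]
force: [-1.3, -0.7, 0.2]
opening: 0.0185
```

```bash
python3 goto.py 0 0 .214
```

```text
t 13.9 pos [0.6064 0.063  0.2144] rpy [ 1.7998e+02  2.0000e-02 -1.8900e+01] vise [ 0.0003 -0.0004  0.2144] | d cm [-0.04 -0.03  0.04] F [-1.3 -0.7  0.2] M [-0.622  0.318  0.029] op 0.0185 q [ 24.3  14.9  -8.9   0.  -66.2  46.8]
```

The opening stays at 18.5 mm: the hub reaches up to the bar, and scene3 shows a bump there. I'll grip the bar beside the hub, 26 mm from the axis, and drive it round the circle.

jog_arm(commands=[{"x": 0,"y": 0,"z": 0,"roll": 0},{"x": 0,"y": 0,"z": 0,"roll": 0},{"x": 1,"y": 0,"z": 0,"roll": 0},{"x": 1,"y": 0,"z": 0,"roll": 0},{"x": 0.6,"y": 0,"z": 0.5,"roll": 0},{"x": 0,"y": 0,"z": 0.6,"roll": 0},{"x": 0,"y": 0,"z": 0,"roll": 0}], gripper=5)

```text
clock: 14.6
tool_pos: [0.6306, 0.0544, 0.2017]
orientation: [179.9, 0.1, -18.9]
force: [-0.0, -0.0, -0.1]
opening: 0.0497
```

jog_arm(commands=[{"x": 0,"y": 0,"z": 0,"roll": 0},{"x": 0,"y": 0,"z": 0,"roll": 0},{"x": 0,"y": 0,"z": 0,"roll": 0},{"x": 0,"y": 0,"z": 0,"roll": 0},{"x": 0,"y": 0,"z": 0,"roll": 0},{"x": 0,"y": 0,"z": 0,"roll": 0},{"x": 0,"y": 0,"z": 0,"roll": 0}], gripper=0)

```text
clock: 15.3
tool_pos: [0.6312, 0.0547, 0.2038]
orientation: [-180.0, -0.0, -18.9]
force: [-1.1, 0.3, 1.5]
opening: 0.0137
```

```bash
python3 goto.py 0 0 .203
```

```text
t 15.3 pos [0.6312 0.0547 0.2038] rpy [-1.800e+02 -1.000e-02 -1.888e+01] vise [ 0.0238 -0.0117  0.2038] | d cm [-2.65 -0.01  0.08] F [-1.1  0.3  1.5] M [-0.047  0.373  0.158] op 0.0137 q [ 22.6  17.5  -6.8   0.  -65.7  48.5]
```

Opening 13.7 mm, so it holds the bar cleanly. First a short test turn.

jog_arm(commands=[{"x": -0.013,"y": 0.265,"z": 0,"roll": 0.1},{"x": -0.013,"y": 0.265,"z": 0,"roll": 0.1},{"x": -0.013,"y": 0.265,"z": 0,"roll": 0.1},{"x": -0.013,"y": 0.265,"z": 0,"roll": 0.1}])

```text
clock: 15.7
tool_pos: [0.626, 0.0456, 0.2038]
orientation: [-180.0, -0.0, -42.0]
force: [-0.8, -0.4, 1.3]
opening: 0.0137
```

```bash
cat > tq.py <<'E'
from h import *
o=ctrl.get_obs();V=np.array([.6061,.0634])
p=o["tool_pos"][:2]-V;F=o["force"];ps=o["orientation"][2]
az=np.degrees(np.arctan2(p[1],p[0]))
print("t",round(o["clock"],2),"r",np.round(np.hypot(*p)*1000,1),"az",round(az,2),"yaw",round(ps,2),"turned rad",round(np.radians((-18.88-ps)%360),3),"z",round(o["tool_pos"][2],4),"op",round(o["opening"],4),"F",np.round(F,1),"Mz",round(o["moment"][2],3),"T",round(o["moment"][2]+p[0]*F[1]-p[1]*F[0],3),"q6",round(o["joint_pos"][5],1),"rp",np.round(o["orientation"][:2],2))
E
python3 tq.py
```

```text
t 15.7 r 26.7 az -41.88 yaw -42.02 turned rad 0.404 z 0.2038 op 0.0137 F [-0.8 -0.4  1.3] Mz 0.373 T 0.351 q6 26.0 rp [-1.7999e+02 -2.0000e-02]
```

jog_arm(commands=[{"x": -0.013,"y": 0.265,"z": 0,"roll": 0.1},{"x": -0.013,"y": 0.265,"z": 0,"roll": 0.1},{"x": -0.013,"y": 0.265,"z": 0,"roll": 0.1},{"x": -0.003,"y": 0.132,"z": 0,"roll": 0.05},{"x": -0.003,"y": 0.132,"z": 0,"roll": 0.05},{"x": -0.003,"y": 0.132,"z": 0,"roll": 0.05}])

```text
clock: 16.3
tool_pos: [0.6163, 0.0386, 0.2038]
orientation: [-180.0, -0.0, -67.7]
force: [-1.3, -2.1, 1.1]
opening: 0.0138
```

```bash
python3 tq.py
```

```text
t 16.3 r 26.8 az -67.65 yaw -67.68 turned rad 0.852 z 0.2038 op 0.0138 F [-1.3 -2.1  1.1] Mz 0.433 T 0.379 q6 0.6 rp [-1.7999e+02 -3.0000e-02]
```

jog_arm(commands=[{"x": -0.003,"y": 0.132,"z": 0,"roll": 0.05},{"x": -0.003,"y": 0.132,"z": 0,"roll": 0.05},{"x": -0.003,"y": 0.132,"z": 0,"roll": 0.05}])

```text
clock: 16.6
tool_pos: [0.6125, 0.0372, 0.2038]
orientation: [-180.0, -0.0, -76.3]
force: [-1.4, -0.7, 1.6]
opening: 0.0135
```

```bash
python3 tq.py
```

```text
t 16.6 r 26.9 az -76.26 yaw -76.28 turned rad 1.002 z 0.2038 op 0.0135 F [-1.4 -0.7  1.6] Mz 0.394 T 0.352 q6 -8.0 rp [-1.7999e+02 -3.0000e-02]
```

jog_arm(commands=[{"x": -0.003,"y": 0.132,"z": 0,"roll": 0.05},{"x": -0.003,"y": 0.132,"z": 0,"roll": 0.05},{"x": -0.003,"y": 0.132,"z": 0,"roll": 0.05}])

```text
clock: 16.9
tool_pos: [0.6086, 0.0365, 0.2038]
orientation: [-180.0, -0.0, -84.9]
force: [-0.5, -1.1, 1.3]
opening: 0.0134
```

```bash
python3 tq.py
```

```text
t 16.9 r 27.0 az -84.77 yaw -84.87 turned rad 1.152 z 0.2038 op 0.0134 F [-0.5 -1.1  1.3] Mz 0.378 T 0.363 q6 -16.7 rp [-1.8e+02 -4.0e-02]
```

Free baseline is about 0.36 N m, at a screw angle of about 1.6. I go on in 0.15 rad calls.

jog_arm(commands=[{"x": -0.003,"y": 0.132,"z": 0,"roll": 0.05},{"x": -0.003,"y": 0.132,"z": 0,"roll": 0.05},{"x": -0.003,"y": 0.132,"z": 0,"roll": 0.05}])

```text
clock: 17.2
tool_pos: [0.6045, 0.0364, 0.2038]
orientation: [-180.0, -0.0, -93.5]
force: [-0.6, -1.7, 0.8]
opening: 0.0134
```

```bash
python3 tq.py
```

```text
t 17.2 r 27.1 az -93.36 yaw -93.47 turned rad 1.302 z 0.2038 op 0.0134 F [-0.6 -1.7  0.8] Mz 0.38 T 0.368 q6 -25.4 rp [-1.8e+02 -4.0e-02]
```

jog_arm(commands=[{"x": -0.003,"y": 0.132,"z": 0,"roll": 0.05},{"x": -0.003,"y": 0.132,"z": 0,"roll": 0.05},{"x": -0.003,"y": 0.132,"z": 0,"roll": 0.05}])

```text
clock: 17.5
tool_pos: [0.6005, 0.0369, 0.2037]
orientation: [180.0, -0.0, -102.1]
force: [-1.1, -1.8, 2.0]
opening: 0.0138
```

```bash
python3 tq.py
```

```text
t 17.5 r 27.1 az -101.94 yaw -102.06 turned rad 1.452 z 0.2037 op 0.0138 F [-1.1 -1.8  2. ] Mz 0.447 T 0.426 q6 -34.2 rp [ 1.8e+02 -4.0e-02]
```

jog_arm(commands=[{"x": -0.003,"y": 0.132,"z": 0,"roll": 0.05},{"x": -0.003,"y": 0.132,"z": 0,"roll": 0.05}])

```text
clock: 17.7
tool_pos: [0.5979, 0.0375, 0.2038]
orientation: [180.0, -0.0, -107.8]
force: [-0.7, -2.8, 0.9]
opening: 0.0139
```

```bash
python3 tq.py
```

```text
t 17.7 r 27.2 az -107.58 yaw -107.79 turned rad 1.552 z 0.2038 op 0.0139 F [-0.7 -2.8  0.9] Mz 0.337 T 0.342 q6 -40.1 rp [ 1.8e+02 -5.0e-02]
```

jog_arm(commands=[{"x": -0.003,"y": 0.132,"z": 0,"roll": 0.05},{"x": -0.003,"y": 0.132,"z": 0,"roll": 0.05}])

```text
clock: 17.9
tool_pos: [0.5953, 0.0384, 0.2038]
orientation: [180.0, -0.1, -113.5]
force: [-1.4, -1.7, 1.1]
opening: 0.0135
```

```bash
python3 tq.py
```

```text
t 17.9 r 27.2 az -113.27 yaw -113.53 turned rad 1.652 z 0.2038 op 0.0135 F [-1.4 -1.7  1.1] Mz 0.365 T 0.348 q6 -46.0 rp [ 1.8e+02 -5.0e-02]
```

jog_arm(commands=[{"x": -0.003,"y": 0.132,"z": 0,"roll": 0.05},{"x": -0.003,"y": 0.132,"z": 0,"roll": 0.05},{"x": -0.003,"y": 0.132,"z": 0,"roll": 0.05}])

```text
clock: 18.2
tool_pos: [0.5918, 0.0402, 0.2038]
orientation: [-180.0, -0.1, -122.1]
force: [-2.6, -2.2, 2.4]
opening: 0.0139
```

```bash
python3 tq.py
```

```text
t 18.2 r 27.2 az -121.74 yaw -122.12 turned rad 1.802 z 0.2038 op 0.0139 F [-2.6 -2.2  2.4] Mz 0.397 T 0.369 q6 -54.9 rp [-1.8e+02 -6.0e-02]
```

jog_arm(commands=[{"x": -0.003,"y": 0.132,"z": 0,"roll": 0.05},{"x": -0.003,"y": 0.132,"z": 0,"roll": 0.05},{"x": -0.003,"y": 0.132,"z": 0,"roll": 0.05}])

```text
clock: 18.5
tool_pos: [0.5885, 0.0426, 0.2038]
orientation: [-180.0, -0.1, -130.7]
force: [-2.3, -1.8, 2.8]
opening: 0.0137
```

```bash
python3 tq.py
```

```text
t 18.5 r 27.3 az -130.19 yaw -130.71 turned rad 1.952 z 0.2038 op 0.0137 F [-2.3 -1.8  2.8] Mz 0.453 T 0.436 q6 -63.9 rp [-1.8e+02 -6.0e-02]
```

jog_arm(commands=[{"x": -0.003,"y": 0.132,"z": 0,"roll": 0.05},{"x": -0.003,"y": 0.132,"z": 0,"roll": 0.05}])

```text
clock: 18.7
tool_pos: [0.5865, 0.0444, 0.2038]
orientation: [-180.0, -0.1, -136.4]
force: [-1.8, -2.4, 2.3]
opening: 0.0137
```

```bash
python3 tq.py
```

```text
t 18.7 r 27.3 az -135.83 yaw -136.44 turned rad 2.052 z 0.2038 op 0.0137 F [-1.8 -2.4  2.3] Mz 0.331 T 0.344 q6 -69.8 rp [-1.7999e+02 -7.0000e-02]
```

jog_arm(commands=[{"x": -0.003,"y": 0.132,"z": 0,"roll": 0.05}])

```text
clock: 18.8
tool_pos: [0.5856, 0.0454, 0.2038]
orientation: [-180.0, -0.1, -139.3]
force: [-2.6, -1.4, 2.9]
opening: 0.0137
```

```bash
python3 tq.py
```

```text
t 18.8 r 27.3 az -138.65 yaw -139.31 turned rad 2.102 z 0.2038 op 0.0137 F [-2.6 -1.4  2.9] Mz 0.406 T 0.388 q6 -72.8 rp [-1.7999e+02 -7.0000e-02]
```

jog_arm(commands=[{"x": -0.003,"y": 0.132,"z": 0,"roll": 0.05},{"x": -0.003,"y": 0.132,"z": 0,"roll": 0.05}])

```text
clock: 19.0
tool_pos: [0.5839, 0.0475, 0.2038]
orientation: [-180.0, -0.1, -145.0]
force: [-3.1, -2.0, 2.6]
opening: 0.0139
```

```bash
python3 tq.py
```

```text
t 19.0 r 27.3 az -144.33 yaw -145.04 turned rad 2.202 z 0.2038 op 0.0139 F [-3.1 -2.   2.6] Mz 0.379 T 0.372 q6 -78.8 rp [-1.7999e+02 -7.0000e-02]
```

jog_arm(commands=[{"x": -0.003,"y": 0.132,"z": 0,"roll": 0.05},{"x": -0.003,"y": 0.132,"z": 0,"roll": 0.05}])

```text
clock: 19.2
tool_pos: [0.5825, 0.0497, 0.2038]
orientation: [-180.0, -0.1, -150.8]
force: [-3.3, -1.3, 2.9]
opening: 0.0138
```

```bash
python3 tq.py
```

```text
t 19.2 r 27.3 az -149.93 yaw -150.77 turned rad 2.302 z 0.2038 op 0.0138 F [-3.3 -1.3  2.9] Mz 0.355 T 0.341 q6 -84.8 rp [-1.7999e+02 -8.0000e-02]
```

jog_arm(commands=[{"x": -0.003,"y": 0.132,"z": 0,"roll": 0.05},{"x": -0.003,"y": 0.132,"z": 0,"roll": 0.05}])

```text
clock: 19.4
tool_pos: [0.5812, 0.0521, 0.2038]
orientation: [-180.0, -0.1, -156.5]
force: [-2.1, -2.3, 3.7]
opening: 0.0136
```

```bash
python3 tq.py
```

```text
t 19.4 r 27.3 az -155.61 yaw -156.5 turned rad 2.402 z 0.2038 op 0.0136 F [-2.1 -2.3  3.7] Mz 0.373 T 0.407 q6 -90.8 rp [-1.7998e+02 -7.0000e-02]
```

jog_arm(commands=[{"x": -0.003,"y": 0.132,"z": 0,"roll": 0.05},{"x": -0.003,"y": 0.132,"z": 0,"roll": 0.05}])

```text
clock: 19.6
tool_pos: [0.5803, 0.0545, 0.2038]
orientation: [-180.0, -0.1, -162.2]
force: [-2.4, -2.1, 2.5]
opening: 0.0134
```

```bash
python3 tq.py
```

```text
t 19.6 r 27.3 az -161.02 yaw -162.23 turned rad 2.502 z 0.2038 op 0.0134 F [-2.4 -2.1  2.5] Mz 0.444 T 0.476 q6 -96.8 rp [-1.7997e+02 -8.0000e-02]
```

jog_arm(commands=[{"x": -0.003,"y": 0.132,"z": 0,"roll": 0.05},{"x": -0.003,"y": 0.132,"z": 0,"roll": 0.05}])

```text
clock: 19.8
tool_pos: [0.5795, 0.057, 0.2037]
orientation: [-180.0, -0.1, -167.9]
force: [-3.2, -1.2, 3.5]
opening: 0.014
```

```bash
python3 tq.py
```

```text
t 19.8 r 27.3 az -166.41 yaw -167.95 turned rad 2.602 z 0.2037 op 0.014 F [-3.2 -1.2  3.5] Mz 0.505 T 0.516 q6 -102.8 rp [-1.7996e+02 -9.0000e-02]
```

Resistance is rising from a turn of about 2.4 rad. Now small steps towards +0.3, i.e. T of about 0.67.

jog_arm(commands=[{"x": -0.003,"y": 0.132,"z": 0,"roll": 0.05}])

```text
clock: 19.9
tool_pos: [0.5793, 0.0582, 0.2038]
orientation: [-179.9, -0.1, -170.8]
force: [-3.6, -2.5, 4.5]
opening: 0.0137
```

```bash
python3 tq.py
```

```text
t 19.9 r 27.3 az -169.09 yaw -170.81 turned rad 2.652 z 0.2038 op 0.0137 F [-3.6 -2.5  4.5] Mz 0.52 T 0.568 q6 -105.8 rp [-1.7995e+02 -8.0000e-02]
```

jog_arm(commands=[{"x": -0.003,"y": 0.132,"z": 0,"roll": 0.05}])

```text
clock: 20.0
tool_pos: [0.5791, 0.0595, 0.2037]
orientation: [-179.9, -0.1, -173.7]
force: [-3.3, -1.7, 3.0]
opening: 0.0139
```

```bash
python3 tq.py
```

```text
t 20.0 r 27.3 az -171.77 yaw -173.67 turned rad 2.702 z 0.2037 op 0.0139 F [-3.3 -1.7  3. ] Mz 0.54 T 0.572 q6 -108.8 rp [-1.7994e+02 -9.0000e-02]
```

jog_arm(commands=[{"x": -0.003,"y": 0.132,"z": 0,"roll": 0.05}])

```text
clock: 20.1
tool_pos: [0.5789, 0.0608, 0.2038]
orientation: [-179.9, -0.1, -176.5]
force: [-3.2, -2.2, 3.2]
opening: 0.0136
```

```bash
python3 tq.py
```

```text
t 20.1 r 27.3 az -174.43 yaw -176.54 turned rad 2.752 z 0.2038 op 0.0136 F [-3.2 -2.2  3.2] Mz 0.571 T 0.622 q6 -111.8 rp [-1.7993e+02 -8.0000e-02]
```

jog_arm(commands=[{"x": -0.003,"y": 0.132,"z": 0,"roll": 0.05}])

```text
clock: 20.2
tool_pos: [0.5788, 0.062, 0.2038]
orientation: [-179.9, -0.1, -179.4]
force: [-3.6, -3.2, 2.2]
opening: 0.0142
```

```bash
python3 tq.py
```

```text
t 20.2 r 27.3 az -177.07 yaw -179.4 turned rad 2.802 z 0.2038 op 0.0142 F [-3.6 -3.2  2.2] Mz 0.584 T 0.666 q6 -114.8 rp [-1.7992e+02 -9.0000e-02]
```

That's about 0.30 N m over free by torque, and about 0.35 by angle after onset, so inside the good band. I let go and rise.

jog_arm(commands=[{"x": 0,"y": 0,"z": 0,"roll": 0},{"x": 0,"y": 0,"z": 0,"roll": 0},{"x": 0,"y": 0,"z": 0,"roll": 0}])

```text
clock: 20.5
tool_pos: [0.5789, 0.0622, 0.2037]
orientation: [-179.9, -0.1, -179.2]
force: [-5.3, -2.0, 5.4]
opening: 0.0137
```

```bash
python3 tq.py
```

```text
t 20.5 r 27.3 az -177.45 yaw -179.22 turned rad 2.798 z 0.2037 op 0.0137 F [-5.3 -2.   5.4] Mz 0.494 T 0.542 q6 -114.6 rp [-1.7995e+02 -8.0000e-02]
```

jog_arm(commands=[{"x": 0,"y": 0,"z": 0,"roll": 0},{"x": 0,"y": 0,"z": 0,"roll": 0},{"x": 0,"y": 0,"z": 0,"roll": 0},{"x": 0,"y": 0,"z": 0,"roll": 0},{"x": 0,"y": 0,"z": -1,"roll": 0},{"x": 0,"y": 0,"z": -2,"roll": 0},{"x": 0,"y": 0,"z": -3,"roll": 0},{"x": 0,"y": 0,"z": -4,"roll": 0},{"x": 0,"y": 0,"z": -2,"roll": 0},{"x": 0,"y": 0,"z": 0,"roll": 0}], gripper=5)

```text
clock: 21.5
tool_pos: [0.5813, 0.063, 0.3283]
orientation: [179.9, 0.4, -179.3]
force: [-0.0, -0.4, 0.2]
opening: 0.0497
```

```bash
python3 goto.py 0 0 .203; python3 - <<'E'
from h import *
for n,o in(("scene",(220,150)),("top",(210,120))):
    s=ctrl.snapshot(n); cv2.imwrite(f"pics/{n}5.png",cv2.resize(s["image"][o[1]:o[1]+140,o[0]:o[0]+180,::-1],None,fx=4,fy=4,interpolation=cv2.INTER_CUBIC)); cv2.imwrite(f"pics/{n}5f.png",s["image"][...,::-1])
E
```

```text
t 21.5 pos [0.5813 0.063  0.3283] rpy [ 179.9     0.39 -179.31] vise [-0.0247  0.0026  0.3283] | d cm [-2.400e+00 -1.000e-02  1.254e+01] F [-0.  -0.4  0.2] M [ 0.016 -0.134  0.002] op 0.0497 q [ 2.540e+01  9.000e+00 -1.800e+00  1.000e-01 -7.880e+01 -1.147e+02]
```

View pics/scene5.png

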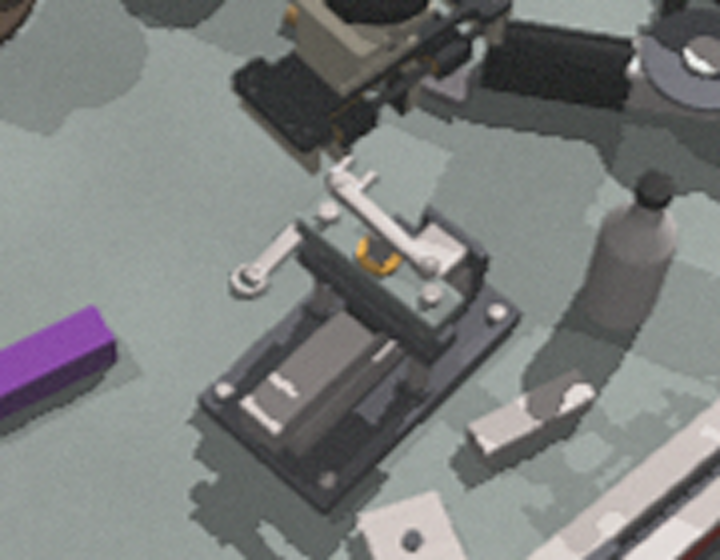

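The tube is still home (its back edge is at scene crop (241,403)-(276,437), as predicted). The handle has turned, the gripper is clear, and the wrench, offcut and can look unmoved.

```bash
python3 -c "
from plant import ctrl
print(ctrl.close_job(), ctrl.get_obs()['clock'])"
```

```text
the job is handed in; nothing more can be done
the job is handed in; nothing more can be done
```

The tube is home against the end stop and clamped, and the job was handed in at about 21.6 s. I expect the clamp is in the good band, but two of my checks put it near or past the upper edge.

- **Pushing:** I pushed the tube about 57 mm with the closed fingers. The force rose from 4 N to 32 N and the motion stalled, so I took that as home. The pictures after the push and after clamping show its back end where it should be (vise y -0.14).
- **Gripping the handle:** Two grips at the centre of the bar closed on the hub (21 mm and 18.5 mm opening instead of 14), so I released them. I then held the bar about 26 mm from the axis (13.7 mm opening) and turned it clockwise in a circle.
- **Clamping:** Free turning took about 0.37 N m, with ±0.035 noise. Resistance began to rise after about 2.4 rad of turning, and I stopped at 2.80 rad.
    - In motion, the torque was 0.67 N m, which is 0.30 above free.
    - The angle past contact suggests 0.34 to 0.38 above free.
    - Paused, it read 0.54 N m. Allowing 0 to 0.2 for friction, that means 0.34 to 0.54, so by this check alone crushing (above 0.5) is not ruled out. The tube looked intact in the last picture.
    - The wrist moment alone suggested about 0.2 above free.
- **Release:** The gripper is open and about 10 cm above the handle. In the last close-up, the wrench, offcut and can look unmoved. I did not compare the other bystanders one by one, but the arm worked clear of them.

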